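# Wedge up the rocking test box

### The arm

A 7-joint arm with a two-finger parallel gripper is mounted at the origin on the work surface. World frame = base frame: x ahead of the robot, y to its left, z up, the work surface at z = 0. Lengths are in m, angles in rad, forces in N, time in s.
With the tool pointing down it reaches from about 0.35 to 0.9 m from the base axis. Payload 8.1 kg.
Tool frame: the origin (TCP) lies midway between the tips of the shut fingers; the grasp point (between the pads) lies 19 mm behind it; z points along the fingers, y is the line along which they close (so a half turn about z gives the same grasp; the last joint's range is limited). The gripper opens to 92 mm and grips with 3 to 60 N. Pads are 19 mm wide; open, the fingers measure 130 mm over their backs; the gripper's body (75 mm by 190 mm) begins 47 mm behind the grasp point.
Start: joints at [1.069, 0.434, 0.025, 1.573, -0.012, 1.134, -0.075], TCP at [0.243, -0.576, 0.227] pointing down, gripper open.
Joint ranges: [-2.62, 2.62], [-0.44, 2.09], [-1.27, 1.32], [0.08, 2.57], [-1.32, 4.46], [0.12, 2], [-2.74, 2.74]. Speed limits (rad/s): [2.22, 2.22, 3.01, 3.01, 3.14, 3.14, 3.14].

### API

Orientations are given as a rotation vector (axis times angle).
In Python, from cell import readout, get_image, calibration, ticket gives the robot as it stands. The module is installed in compiled form; this text tells all that it offers.
- The arm moves only by the tool move_arm, never from a script. Its argument "series" is a list of rows, each a list of 6 numbers: the shift along the world's x, y, z as a fraction of full scale, then the turn, a rotation vector about the world's x, y, z as a fraction of full scale. A call has 1 to 5 rows; each row is the pose to reach, as a shift and turn from the pose commanded when the call began; what a row does not reach only later rows make up. Full scale, the value 1, is 0.75 m for a shift and 60 degrees for a turn. A row lasts 1/10 s, in which the tool goes at most 50 mm and 8.59 degrees, less where a joint would pass 70% of its speed; a pose out of reach is approached as far as the arm can. A call with a number of a shift or a turn outside -1 to 1 is refused whole. A call with a gripper value outside its range is refused whole. "claw" is the opening, from -1 (shut) to 1 (fully open), so that 0 is half open, set as the call begins (left out, the last holds). The fingers move at their own pace and stop on an object; "squeeze" is the grip in N (left out, the last holds). Time passes only in rows, so rows that repeat a pose let the fingers close. It gives the time, the measured TCP pose, the force, the opening and the grip force at its end, in the units of the state.
- readout.observe(): the state, without advancing time (a new reading comes with each control period).
- get_image(name): name is "side" or "top" or "wrist"; returns (picture, depth): 384x512x3 uint8, red, green, blue; 384x512 float32, m along the optical axis (not along the pixel's ray), 0 where there is no reading.
- calibration(name): a dict with "fx", "fy", "cx", "cy" (pixels), "view" (4x4, takes a point from world to camera coordinates); the wrist camera has in their place "mount" (4x4, takes a point from camera to tool coordinates, whose origin is the TCP and whose axes are the flange's). Camera axes: x right, y down, z forward; pixel columns grow to the right and rows downward; lengths in m; the calibration is good to about 2 mm. A picture is of the moment at which its call begins: read the wrist's pose just before it. calibration takes no time and is no camera call.
- ticket.sign_off(): hands the job in; it is judged then, once.
The state is a dict: "clock": time; "joints": joint angles; "dq": joint speeds; "joint_efforts": joint torques, N m; "position": TCP position; "ee_rot": TCP orientation; "force": force on the tool from outside, world axes, zero at the start; "ft_torque": the same for the moment, N m; "width": opening from 0.0 (shut) to 1.0 (fully open); "gripper_force": force on a finger pad.
Only numpy, scipy, OpenCV 4.12 (cv2) and the standard library are available. Lean on these libraries where they do the work, as an engineer would, in place of code of your own. Each camera call takes 0.05 s, during which the arm holds its last target. There are 200 camera calls.

### The job

The grey metal test box on the bench rocks because one of its feet is too short. Press down on its top above the short foot with a fingertip and feel it rock, push the wooden wedge along the bench under that foot until it is snug and the box no longer rocks, yet stands level and is not jacked up, and then press the same corner again, firmly, to check that it stays put. Only press and push: do not lift the wedge or the box, do not shove the box out of its place, and leave the other things alone.

Things in the scene. Friction and masses are not known exactly. Their poses are not given: they have to be found in the camera images.
- case: the rocking box: flat-topped grey metal box, 184 x 144 x 60 mm high, about 1.5 kg, on four round rubber feet 20 mm across, centred 70 mm (x) and 50 mm (y) from its middle. Origin: centre of the footprint at bench height; x along the long side, z up. Its underside is 16 mm up. Three brass sockets on the -x side. The +x +y foot is too short: the box stands on the other three
- short_foot: the short foot, 20 mm across, under the +x +y corner of the box, fixed firmly to it. Origin: centre of its lower face, which hovers 4 to 7.5 mm above the bench, different in each run
- corner (a point): the spot to press, on the box's flat top straight above the short foot; 60 mm above the bench while the box stands level. Pressed with about 2 to 10 N it rocks down (by 4 to 7.5 mm, until the foot meets the bench) and it comes back when released
- wedge: loose wooden wedge lying flat, 100 mm long, 50 wide, 0.12 kg, thin end towards the short foot (up to 0.15 rad and 10 mm off line). Origin: centre of its underside; x points to the thin end. Tip at x = +50 mm, 2 mm thick; ramp rises evenly to 12 mm at x = -35; then a rough tail block 18 mm high
- wedge_back (a point): middle of the wedge's flat upright back face (50 wide, 18 mm high), the face to push; 50 mm behind its centre, 9 mm up. Waxed sole and ramp slide easily: under 1 N moves it while free, and the push climbs to several N as the ramp tightens under the foot. It stays where it is left
- adapter: bystander: upright brass coax adapter, 22 mm across, 36 mm high; origin centre of its underside
- pad: bystander: flat black rubber washer, 22 mm across, 6 mm high; origin centre of its underside
- filter: bystander: small aluminium block with two brass sockets, 75 x 35 x 24 mm; origin centre of its underside
- driver: bystander: screwdriver lying on the bench
- spanner: bystander: open-ended steel spanner lying on the bench
- jar: bystander: small clear jar, 56 mm across, 70 mm high; origin centre of its underside
- board: bystander: copper circuit board 80 x 100 mm with parts on it, up to 18 mm high; origin centre of its underside
Things that resemble listed ones, but are neither listed nor needed, are in the scene too. Several things have the shape of the wedge; the one meant has the colours described above.

How it is judged:
By the outcome, as a careful person would: the job done as asked, in the order asked, and still so for the second after the job is handed in, with the robot touching nothing.
It also fails if it takes over 54 s, if anything falls off the work surface, if the arm or the gripper's body presses on something with over 40 N, if the wrist force passes 120 N, or if a joint passes its speed limit or range.

## Working session

There is one attempt and no reset: what is moved stays moved. The work goes in short steps, Python scripts to look and compute and a tool call to move; the robot and the scene stay as the last step left them, time stands still between calls to the robot, and variables do not carry over. Pictures are saved under pics/ and viewed, at most 10 in all, crops included, and the job is handed in when it is done.

Besides the shell and the picture viewer there is one more tool, called after "Request:" as name(argument=value, ...), one argument or row to a line, values as JSON. move_arm: Moves the arm, as the interface text tells. Shift numbers are shares of 0.75 m and turn numbers shares of 60 degrees, none past 1 either way. Its arguments: {"type":"object","properties":{"series":{"type":"array"},"claw":{"type":"number"},"squeeze":{"type":"number"}},"required":["series"]}

```bash
mkdir -p pics; python3 - <<'E'
from cell import readout,get_image,calibration
import cv2,numpy as np
s=readout.observe();print(s['clock'],s['position'],s['ee_rot'],s['force'])
for n in('top','side'):
    im,d=get_image(n);cv2.imwrite(f'pics/{n}.png',im[:,:,::-1]);np.savez(f'{n}.npz',im=im,d=d)
    c=calibration(n);print(n,{k:np.round(v,3).tolist() for k,v in c.items()})
print(np.round(calibration('wrist')['mount'],3).tolist())
E
```

```text
0.0 [ 0.24242867 -0.57551548  0.22597273] [-3.07791412e+00 -6.21902082e-01  7.20081065e-04] [-0.50446273 -0.37623559 -0.3842606 ]
top {'fx': 349.921, 'fy': 349.921, 'cx': 248.108, 'cy': 193.11, 'view': [[0.029, -0.999, 0.016, -0.043], [-0.996, -0.03, -0.084, 0.561], [0.084, -0.013, -0.996, 1.071], [0.0, 0.0, 0.0, 1.0]]}
side {'fx': 487.328, 'fy': 487.328, 'cx': 249.953, 'cy': 202.358, 'view': [[-0.885, -0.465, -0.002, 0.486], [-0.336, 0.643, -0.689, 0.246], [0.322, -0.609, -0.725, 0.99], [0.0, 0.0, 0.0, 1.0]]}
[[0.0, -0.965, -0.262, 0.069], [1.0, 0.0, 0.0, 0.0], [0.0, -0.262, 0.965, -0.159], [0.0, 0.0, 0.0, 1.0]]
```

View pics/top.png

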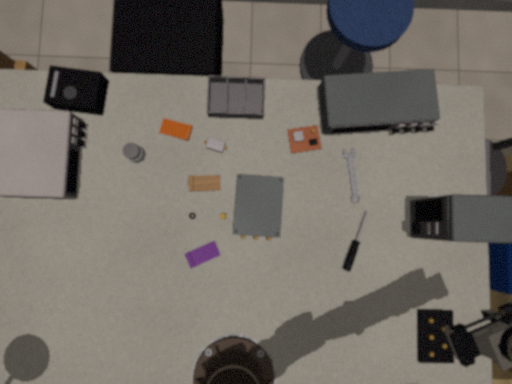

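View pics/side.png

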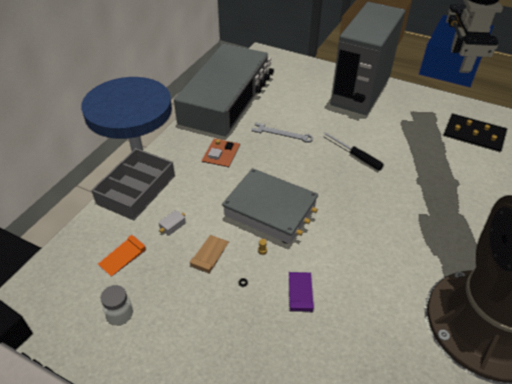

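The top view shows the grey box around (258,205), with its brass sockets towards the robot, so case +x points up in the image. The short foot is at the upper-left. The wooden wedge is at (205,183), just left of that foot. The adapter (223,216) and pad (192,215) are nearby.

```bash
cat > h.py <<'E'
import numpy as np,cv2
def ray(c,uv,z,view=None):
    V=np.array(c['view']) if view is None else view
    R,t=V[:3,:3],V[:3,3];o=-R.T@t
    uv=np.atleast_2d(uv).astype(float)
    d=np.c_[(uv[:,0]-c['cx'])/c['fx'],(uv[:,1]-c['cy'])/c['fy'],np.ones(len(uv))]@R
    return o+d*((z-o[2])/d[:,2])[:,None]
def proj(c,p,view=None):
    V=np.array(c['view']) if view is None else view
    q=np.atleast_2d(p)@V[:3,:3].T+V[:3,3]
    return np.c_[c['fx']*q[:,0]/q[:,2]+c['cx'],c['fy']*q[:,1]/q[:,2]+c['cy']]
def blob(m,near):
    n,l,s,ce=cv2.connectedComponentsWithStats(m.astype(np.uint8))
    k=[i for i in range(1,n) if s[i,4]>25]
    i=min(k,key=lambda i:np.hypot(*(ce[i]-near)))
    cs,_=cv2.findContours((l==i).astype(np.uint8),cv2.RETR_EXTERNAL,cv2.CHAIN_APPROX_NONE)
    return max(cs,key=len)[:,0],s[i,4]
E
python3 - <<'E'
from h import *
from cell import calibration
c=calibration('top');z=np.load('top.npz');im=z['im'];d=z['d']
hsv=cv2.cvtColor(im,cv2.COLOR_RGB2HSV)
print(hsv[183,205],hsv[205,258],hsv[215,210],d[183,205],d[205,258],d[230,210])
H,S,Vv=hsv[...,0],hsv[...,1],hsv[...,2]
for n,m,near,h in(('wedge',(H<22)&(S>90),(205,183),.009),('box',(Vv<135)&(H>60),(258,205),.06)):
    k,a=blob(m,np.array(near)); P=ray(c,k,h)[:,:2].astype(np.float32)
    r=cv2.minAreaRect(P);print(n,a,np.round(r[0],4),np.round(r[1],4),r[2]);print(cv2.boxPoints(r).round(4).tolist())
cv2.imwrite('pics/crop.png',cv2.resize(im[120:260,160:300,::-1],None,fx=4.2,fy=4.2,interpolation=cv2.INTER_CUBIC))
E
```

```text
[ 14 116 143] [90  3 95] [ 21  29 147] 1.1089264 1.0557703 1.1077012
wedge 440 [0.5913 0.1137] [0.0447 0.0953] 1.7558796405792236
[[0.5674999952316284, 0.16060000658035278], [0.5703999996185303, 0.06530000269412994], [0.6150000095367432, 0.06669999659061432], [0.6121000051498413, 0.16200000047683716]]
box 586 [0.373 0.105] [0.0516 0.1012] 25.50968360900879
[[0.3278999924659729, 0.1395999938249588], [0.3714999854564667, 0.04830000177025795], [0.4180999994277954, 0.07050000131130219], [0.37450000643730164, 0.16179999709129333]]
```

View pics/crop.png

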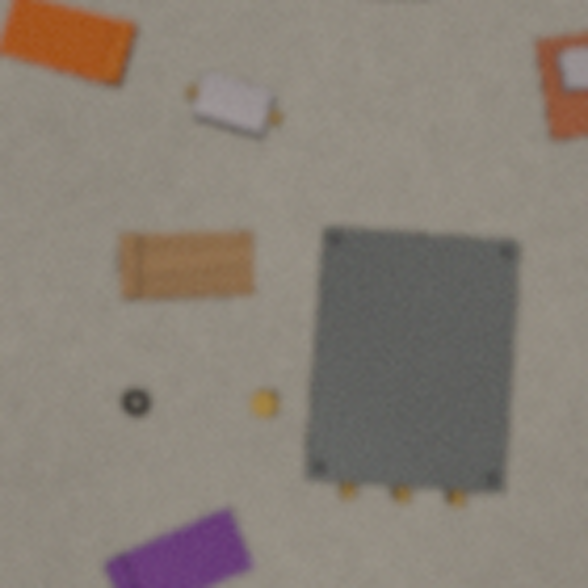

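The crop shows the box top's corners at about (327,228), (518,240), (503,490) and (307,478). The wedge's tail is on the left at crop x≈120–140, and its thin tip is at x≈253 facing the box. The adapter is clear of the wedge's path.

```bash
python3 - <<'E'
from h import *
from cell import calibration
c=calibration('top');z=np.load('top.npz');im=z['im']
uv=lambda a:np.array(a,float)/4.2+[160,120]-0.4
P=ray(c,uv([(327,228),(518,240),(503,490),(307,478)]),.06)[:,:2];print(P.round(4))
ctr=P.mean(0);ex=(P[0]-P[3])+(P[1]-P[2]);ex/=np.hypot(*ex);ey=np.array([-ex[1],ex[0]])
print('ctr',ctr,'yaw',np.arctan2(ex[1],ex[0]),np.hypot(*(P[0]-P[3])),np.hypot(*(P[0]-P[1])))
foot=ctr+.07*ex+.05*ey;print('foot',foot)
tip=ray(c,uv([(252,232),(253,294)]),.002)[:,:2];back=ray(c,uv([(121,234),(123,299)]),.018)[:,:2]
print('tip',tip,tip.mean(0),'back',back,back.mean(0))
a=tip.mean(0)-back.mean(0);print(np.hypot(*a),np.arctan2(a[1],a[0]))
print('adapter',ray(c,uv([(265,403)]),.036))
s=np.load('side.npz')
cs=calibration('side')
# side view edges of the box top near predicted corners
print(proj(cs,np.c_[P,np.full(4,.06)]).round(1),proj(cs,np.r_[back.mean(0),.009]),proj(cs,np.r_[tip.mean(0),.002]))
E
```

```text
[[ 0.6165  0.0075]
 [ 0.612  -0.131 ]
 [ 0.4319 -0.1239]
 [ 0.4365  0.0162]]
ctr [ 0.52423797 -0.05778064] yaw -0.04370756431626426 0.18020612823220739 0.13854142053744872
foot [ 0.5963558  -0.01088695]
tip [[0.61975757 0.06563264]
 [0.57235007 0.06319596]] [0.59605382 0.0644143 ] back [[0.61307583 0.16254886]
 [0.56420989 0.15896313]] [0.58864286 0.16075599]
0.0966263088614881 -1.494023824026793
adapter [[0.48941387 0.04928783 0.036     ]]
[[223.  203.2]
 [252.1 168.3]
 [317.7 193.8]
 [291.7 233.1]] [[200.30251707 268.08456251]] [[219.51014878 238.83383765]]
```

```bash
python3 - <<'E'
import cv2
im=cv2.imread('pics/side.png');cv2.imwrite('pics/sc.png',cv2.resize(im[160:280,180:330],None,fx=5,fy=5,interpolation=cv2.INTER_CUBIC))
E
```

```text
(no output)
```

View pics/sc.png

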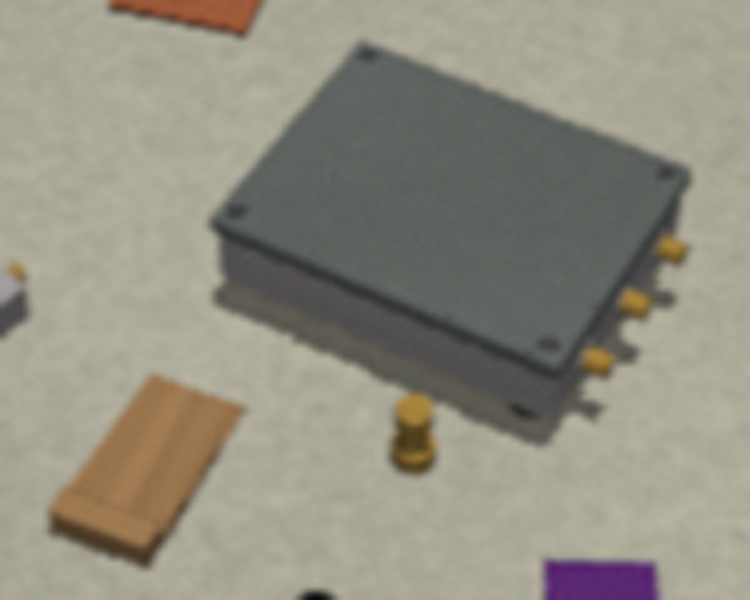

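The side view agrees with this estimate: the box corner projects within 1 px, and the wedge points at the short foot. The foot is at about (0.597,-0.010), and the wedge axis heads about -85.6°. I'll move out with the fingers shut, going round the tower.

Request:
move_arm(
  series=[
    [0.1,0.4,0.02,0,0,-0.307],
    [0.1,0.4,0.02,0,0,-0.307],
    [0.1,0.4,0.02,0,0,-0.307],
    [0.1,0.4,0.02,0,0,-0.307],
    [0.1,0.4,0.02,0,0,-0.307],
  ],
  claw=-1,
  squeeze=20,
)

```text
clock: 0.6
position: [0.3032, -0.3316, 0.2387]
ee_rot: [-3.139, -0.121, 0.0]
force: [1.4, -0.7, -1.0]
width: 0.613
gripper_force: 0.0
```

Request:
move_arm(
  series=[
    [0.395,0.437,-0.06,0,0,0],
    [0.395,0.437,-0.06,0,0,0],
    [0.395,0.437,-0.06,0,0,0],
    [0.395,0.437,-0.06,0,0,0],
    [0.395,0.437,-0.06,0,0,0],
  ],
)

```text
clock: 1.1
position: [0.4709, -0.1475, 0.2133]
ee_rot: [3.139, 0.121, -0.0]
force: [1.7, -1.3, 0.2]
width: 0.179
gripper_force: 0.0
```

Request:
move_arm(
  series=[
    [0.172,0.193,-0.1,0,0,0],
    [0.172,0.193,-0.1,0,0,0],
    [0.172,0.193,-0.1,0,0,0],
    [0.172,0.193,-0.1,0,0,0],
    [0.172,0.193,-0.1,0,0,0],
  ],
)

```text
clock: 1.6
position: [0.6004, 0.0019, 0.1358]
ee_rot: [-3.136, -0.131, 0.003]
force: [-0.8, -0.2, -0.9]
width: 0.005
gripper_force: 0.0
```

```bash
python3 - <<'E'
from h import *
from cell import readout,get_image,calibration
from scipy.spatial.transform import Rotation as Ro
c=calibration('wrist');s=readout.observe();im,d=get_image('wrist')
T=np.eye(4);T[:3,:3]=Ro.from_rotvec(s['ee_rot']).as_matrix();T[:3,3]=s['position']
V=np.linalg.inv(T@np.array(c['mount']))
print(s['position'],s['force'],T[:3,:2].T.round(3))
print(proj(c,[[.5965,-.0105,.06],[.6165,.0085,.06],[.596,.064,.002],[.6105,.1625,.018]],V).round(1))
cv2.imwrite('pics/w1.png',im[:,:,::-1])
E
```

```text
[0.60035075 0.00191284 0.13578553] [-0.75870363 -0.20051077 -0.93152249] [[ 0.996  0.084 -0.002]
 [ 0.084 -0.996 -0.003]]
[[272.8 205.9]
 [253.8 182.8]
 [204.1 185.1]
 [106.5 167.3]]
```

View pics/w1.png

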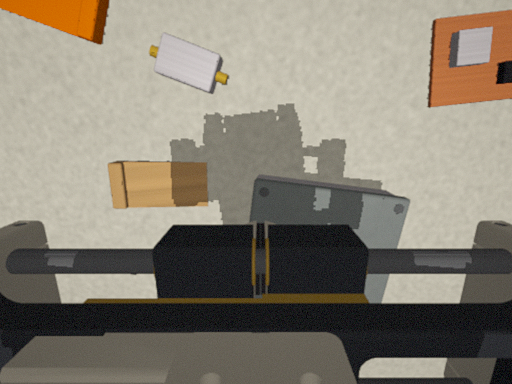

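The wrist view shows the box's corner at (257,177) and its far corner at (408,198). The wedge tip is at about (207,163)–(207,208) and its back at (109,162)–(114,207), all within about 3 mm of the estimate.

```bash
python3 - <<'E'
from h import *
from cell import readout,calibration
from scipy.spatial.transform import Rotation as Ro
c=calibration('wrist');s=readout.observe()
T=np.eye(4);T[:3,:3]=Ro.from_rotvec(s['ee_rot']).as_matrix();T[:3,3]=s['position'];V=np.linalg.inv(T@np.array(c['mount']))
a=ray(c,[(257,177),(408,198)],.06,V)[:,:2];print(a)
ey=a[0]-a[1];print(np.hypot(*ey));ey/=np.hypot(*ey);ex=np.array([ey[1],-ey[0]])
print('foot',a.mean(0)-.022*ex+.05*ey,'yaw',np.arctan2(ex[1],ex[0]))
t=ray(c,[(207.5,163),(207.5,208)],.002,V)[:,:2];b=ray(c,[(109,162),(114,207)],.018,V)[:,:2];print(t,t.mean(0),b,b.mean(0))
v=t.mean(0)-b.mean(0);print(np.hypot(*v),np.degrees(np.arctan2(v[1],v[0])))
E
```

```text
[[ 0.62130477  0.00422998]
 [ 0.61339756 -0.13364827]]
0.13810480093422198
foot [ 0.59825001 -0.01353155] yaw -0.05728641349205405
[[0.62049369 0.05925138]
 [0.56875106 0.05762788]] [0.59462237 0.05843963] [[0.61571863 0.15781002]
 [0.56691259 0.15559154]] [0.59131561 0.15670078]
0.09831678004694773 -88.0725632828351
```

Request:
move_arm(
  series=[
    [-0.002,-0.012,-0.05,0,0,0],
    [-0.002,-0.012,-0.085,0,0,0],
    [-0.002,-0.012,-0.093,0,0,0],
    [-0.002,-0.012,-0.093,0,0,0],
    [-0.002,-0.012,-0.093,0,0,0],
  ],
)

```text
clock: 2.15
position: [0.5982, -0.0137, 0.0702]
ee_rot: [3.139, 0.121, 0.003]
force: [-0.6, 0.6, 0.6]
width: 0.009
gripper_force: 0.0
```

Request:
move_arm(
  series=[
    [0,0,-0.002,0,0,0],
    [0,0,-0.004,0,0,0],
    [0,0,-0.006,0,0,0],
    [0,0,-0.008,0,0,0],
    [0,0,-0.008,0,0,0],
  ],
)

```text
clock: 2.65
position: [0.5974, -0.0135, 0.0626]
ee_rot: [3.139, 0.121, -0.0]
force: [-0.1, -0.7, -0.5]
width: 0.007
gripper_force: 0.0
```

Request:
move_arm(
  series=[
    [0.002,0.007,-0.0015,0,0,0],
    [0.002,0.007,-0.003,0,0,0],
    [0.002,0.007,-0.004,0,0,0],
    [0.002,0.007,-0.005,0,0,0],
    [0.002,0.007,-0.005,0,0,0],
  ],
)

```text
clock: 3.15
position: [0.5996, -0.0076, 0.0594]
ee_rot: [-3.139, -0.122, -0.002]
force: [-0.2, 2.2, 4.2]
width: 0.0
gripper_force: 2.3
```

Request:
move_arm(
  series=[
    [0,0,-0.0013,0,0,0],
    [0,0,-0.0026,0,0,0],
    [0,0,-0.0026,0,0,0],
  ],
)

```text
clock: 3.45
position: [0.6, -0.0076, 0.0576]
ee_rot: [-3.139, -0.122, -0.003]
force: [0.4, 3.6, 4.9]
width: 0.004
gripper_force: 2.8
```

Request:
move_arm(
  series=[
    [0,0,-0.0013,0,0,0],
    [0,0,-0.0026,0,0,0],
    [0,0,-0.0026,0,0,0],
  ],
)

```text
clock: 3.75
position: [0.6005, -0.0071, 0.056]
ee_rot: [-3.138, -0.122, -0.005]
force: [1.9, 4.7, 6.3]
width: 0.005
gripper_force: 3.3
```

Request:
move_arm(
  series=[
    [0.0015,0.0025,-0.0013,0,0,0],
    [0.002,0.003,-0.0026,0,0,0],
    [0.002,0.003,-0.0026,0,0,0],
  ],
)

```text
clock: 4.05
position: [0.6013, -0.0061, 0.0543]
ee_rot: [3.139, 0.121, 0.003]
force: [-0.9, 2.1, 13.4]
width: 0.003
gripper_force: 6.5
```

Request:
move_arm(
  series=[
    [0.0006,0.001,-0.0013,0,0,0],
    [0.001,0.0016,-0.0026,0,0,0],
    [0.001,0.0016,-0.0026,0,0,0],
  ],
)

```text
clock: 4.35
position: [0.6016, -0.0059, 0.0538]
ee_rot: [3.138, 0.12, 0.002]
force: [-7.5, -0.3, 31.6]
width: 0.009
gripper_force: 15.3
```

It rocked about 5–6 mm and then hit the bench. I'll release it and lift off.

Request:
move_arm(
  series=[
    [-0.001,-0.0016,0.003,0,0,0],
    [-0.002,-0.004,0.007,0,0,0],
    [-0.003,-0.005,0.013,0,0,0],
    [-0.003,-0.005,0.03,0,0,0],
    [-0.003,-0.005,0.06,0,0,0],
  ],
)

```text
clock: 4.85
position: [0.5974, -0.0091, 0.0955]
ee_rot: [3.139, 0.121, -0.006]
force: [0.1, 0.6, -0.2]
width: 0.005
gripper_force: 0.0
```

Request:
move_arm(
  series=[
    [-0.01,0.067,0.02,0,0,0],
    [-0.01,0.133,0.02,0,0,0],
    [-0.01,0.2,0.02,0,0,0],
    [-0.01,0.262,0.02,0,0,0],
    [-0.01,0.279,0.02,0,0,0],
  ],
)

```text
clock: 5.35
position: [0.5899, 0.2083, 0.1119]
ee_rot: [-3.135, -0.133, 0.0]
force: [0.4, 1.1, 0.1]
width: 0.006
gripper_force: 0.0
```

Request:
move_arm(
  series=[
    [0,0,-0.06,0,0,0],
    [0,0,-0.11,0,0,0],
    [0,0,-0.13,0,0,0],
    [0,0,-0.134,0,0,0],
    [0,0,-0.134,0,0,0],
  ],
)

```text
clock: 5.85
position: [0.5921, 0.2006, 0.0115]
ee_rot: [3.139, 0.12, 0.001]
force: [-0.8, 0.1, 0.8]
width: 0.006
gripper_force: 0.0
```

```bash
python3 - <<'E'
from h import *
from cell import readout,get_image,calibration
s=readout.observe();im,d=get_image('side');print(s['position'],s['force'])
cv2.imwrite('pics/s2.png',cv2.resize(im[150:300,130:320,::-1],None,fx=4,fy=4,interpolation=cv2.INTER_CUBIC))
E
```

```text
[0.59205242 0.20055735 0.01146771] [-0.80894937  0.07599105  0.82371816]
```

View pics/s2.png

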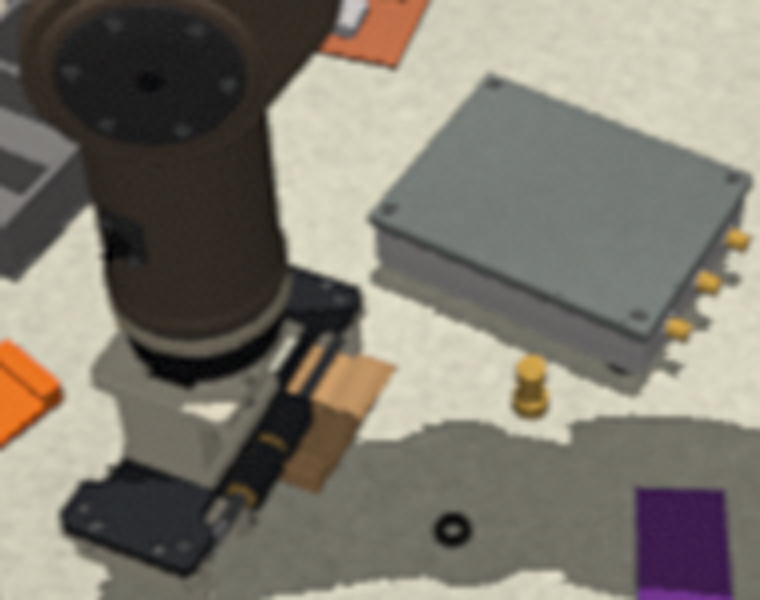

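The shut fingers are squarely behind the wedge's back face and the box is clear. I'll push now.

Request:
move_arm(
  series=[
    [0.001,-0.027,-0.001,0,0,0],
    [0.002,-0.04,-0.001,0,0,0],
    [0.003,-0.06,-0.001,0,0,0],
    [0.004,-0.08,-0.001,0,0,0],
    [0.005,-0.094,-0.001,0,0,0],
  ],
)

```text
clock: 6.4
position: [0.5966, 0.1298, 0.0115]
ee_rot: [-3.138, -0.12, -0.005]
force: [0.8, 4.5, 7.2]
width: 0.008
gripper_force: 3.8
```

```bash
python3 - <<'E'
from h import *
from cell import readout,get_image,calibration
im,d=get_image('side');s=readout.observe();print(s['position'],s['force'])
cv2.imwrite('pics/s3.png',cv2.resize(im[150:300,160:350,::-1],None,fx=4,fy=4,interpolation=cv2.INTER_CUBIC))
E
```

```text
[0.59683548 0.12762464 0.0113586 ] [-0.86379625  1.9717067   8.21464352]
```

View pics/s3.png

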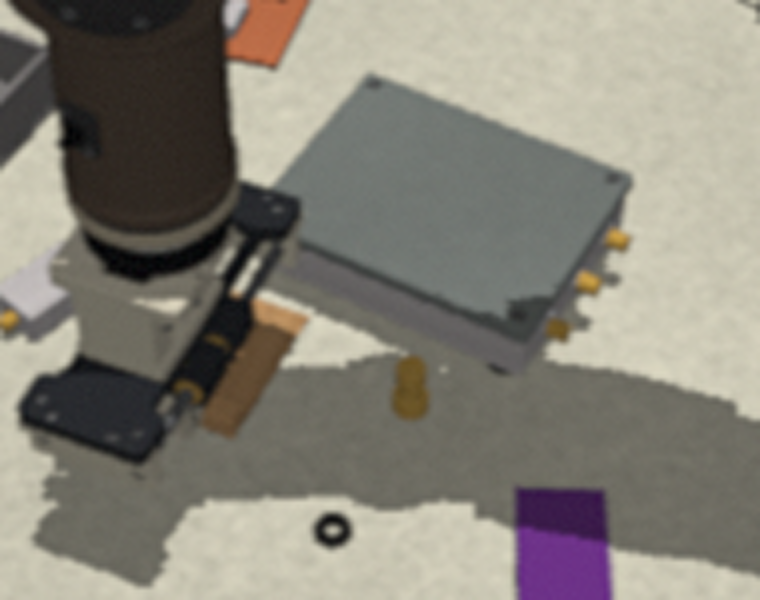

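The view shows the wedge moved with its tip corner near crop (307,318), just short of the box, but there is an odd 8 N upward force on the tool. I'll locate the wedge relative to the finger.

```bash
python3 - <<'E'
from h import *
from cell import readout,calibration
c=calibration('side');s=readout.observe()
uv=lambda a:np.array(a,float)/4+[160,150]
print(ray(c,uv([(307,320),(240,296)]),.002),ray(c,uv([(238,414),(203,400)]),.018),ray(c,uv([(232,436)]),.0))
print((proj(c,[s['position'],s['position']+np.array([0,-.019,0])])-[160,150])*4)
print(s['position'],s['force'],s['ft_torque'],s['joint_efforts'])
E
```

```text
[[0.57330395 0.02197349 0.002     ]
 [0.61813549 0.02408396 0.002     ]] [[0.56754708 0.11198624 0.018     ]
 [0.59000468 0.11256578 0.018     ]] [[0.57041504 0.1155068  0.        ]]
[[179.51562595 421.63750877]
 [196.94173898 397.93539698]]
[0.59683548 0.12762464 0.0113586 ] [-0.86379625  1.9717067   8.21464352] [ 0.68417013  0.23492044 -0.09827946] [-3.24836209e+00 -6.84009719e+01 -4.78639394e+00 -2.01931179e+01
  3.51681272e-01  2.61657522e-02 -1.24333156e-01]
```

Request:
move_arm(
  series=[
    [0,0,0.001,0,0,0],
    [0,0,0.001,0,0,0],
  ],
)

```text
clock: 6.65
position: [0.5954, 0.1293, 0.011]
ee_rot: [3.139, 0.12, 0.0]
force: [0.4, -0.2, -0.1]
width: 0.005
gripper_force: 0.0
```

Request:
move_arm(
  series=[
    [0,-0.008,0.002,0,0,0],
    [0,-0.017,0.002,0,0,0],
    [0,-0.025,0.002,0,0,0],
    [0,-0.033,0.002,0,0,0],
    [0,-0.033,0.002,0,0,0],
  ],
)

```text
clock: 7.15
position: [0.5953, 0.1039, 0.0122]
ee_rot: [3.138, 0.119, -0.0]
force: [0.8, 0.0, -0.4]
width: 0.004
gripper_force: 0.0
```

Request:
move_arm(
  series=[
    [0,-0.004,0,0,0,0],
    [0,-0.008,0,0,0,0],
    [0,-0.012,0,0,0,0],
    [0,-0.016,0,0,0,0],
    [0,-0.016,0,0,0,0],
  ],
)

```text
clock: 7.65
position: [0.5952, 0.0928, 0.0122]
ee_rot: [3.139, 0.12, -0.0]
force: [0.2, -0.9, -0.3]
width: 0.009
gripper_force: 0.0
```

Request:
move_arm(
  series=[
    [0,-0.0025,0,0,0,0],
    [0,-0.005,0,0,0,0],
    [0,-0.0075,0,0,0,0],
  ],
)

```text
clock: 7.95
position: [0.5953, 0.0878, 0.0122]
ee_rot: [-3.139, -0.121, -0.0]
force: [-0.7, 0.1, 0.3]
width: 0.005
gripper_force: 0.2
```

Request:
move_arm(
  series=[
    [0,-0.002,0,0,0,0],
    [0,-0.004,0,0,0,0],
    [0,-0.004,0,0,0,0],
  ],
)

```text
clock: 8.25
position: [0.5953, 0.0845, 0.0122]
ee_rot: [3.139, 0.121, -0.0]
force: [0.3, 0.2, 0.6]
width: 0.005
gripper_force: 0.0
```

Request:
move_arm(
  series=[
    [0,-0.002,0,0,0,0],
    [0,-0.004,0,0,0,0],
    [0,-0.004,0,0,0,0],
  ],
)

```text
clock: 8.55
position: [0.5953, 0.0815, 0.0122]
ee_rot: [3.139, 0.121, -0.0]
force: [-0.2, 0.4, 0.5]
width: 0.005
gripper_force: 0.1
```

Request:
move_arm(
  series=[
    [0,-0.0015,0,0,0,0],
    [0,-0.003,0,0,0,0],
    [0,-0.003,0,0,0,0],
  ],
)

```text
clock: 8.85
position: [0.5953, 0.0794, 0.0122]
ee_rot: [3.139, 0.121, -0.0]
force: [-0.1, -0.2, -0.7]
width: 0.003
gripper_force: 0.1
```

Request:
move_arm(
  series=[
    [0,-0.0015,0,0,0,0],
    [0,-0.003,0,0,0,0],
    [0,-0.003,0,0,0,0],
  ],
)

```text
clock: 9.15
position: [0.5952, 0.0771, 0.0122]
ee_rot: [3.139, 0.121, -0.0]
force: [-0.2, 0.8, 0.1]
width: 0.005
gripper_force: 0.1
```

```bash
python3 - <<'E'
from h import *
from cell import readout,get_image,calibration
f=[]
for i in range(4):
    im,d=get_image('side');f.append(readout.observe()['force'])
print(np.mean(f,0))
cv2.imwrite('pics/s4.png',cv2.resize(im[150:300,160:350,::-1],None,fx=4,fy=4,interpolation=cv2.INTER_CUBIC))
E
```

```text
[ 0.05118819  0.28899523 -0.01744748]
```

View pics/s4.png

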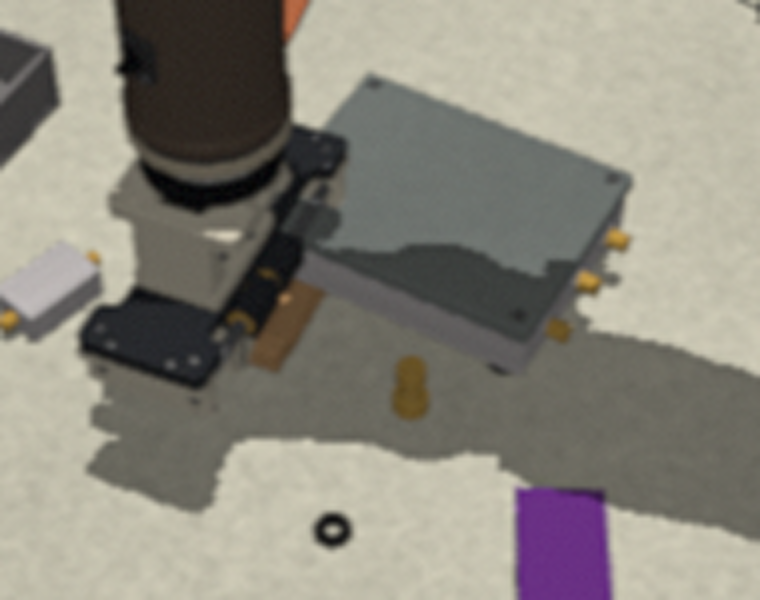

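The wedge is now partly under the box, with its back corner at crop (268,370). The box corners haven't moved. I'll keep pushing in small steps.

Request:
move_arm(
  series=[
    [0,-0.0015,0,0,0,0],
    [0,-0.003,0,0,0,0],
    [0,-0.003,0,0,0,0],
  ],
)

```text
clock: 9.65
position: [0.5953, 0.0749, 0.0122]
ee_rot: [3.139, 0.121, -0.0]
force: [0.8, 0.2, 0.2]
width: 0.005
gripper_force: 0.1
```

Request:
move_arm(
  series=[
    [0,-0.0015,0,0,0,0],
    [0,-0.003,0,0,0,0],
    [0,-0.003,0,0,0,0],
  ],
)

```text
clock: 9.95
position: [0.5953, 0.0726, 0.0122]
ee_rot: [3.139, 0.121, -0.0]
force: [1.3, 0.9, 0.4]
width: 0.001
gripper_force: 0.1
```

Request:
move_arm(
  series=[
    [0,-0.0013,0,0,0,0],
    [0,-0.0026,0,0,0,0],
    [0,-0.0026,0,0,0,0],
  ],
)

```text
clock: 10.25
position: [0.5953, 0.0707, 0.0122]
ee_rot: [3.139, 0.121, -0.0]
force: [-0.1, 0.5, 0.2]
width: 0.005
gripper_force: 0.1
```

Request:
move_arm(
  series=[
    [0,-0.0013,0,0,0,0],
    [0,-0.0026,0,0,0,0],
    [0,-0.0026,0,0,0,0],
  ],
)

```text
clock: 10.55
position: [0.5953, 0.0692, 0.0123]
ee_rot: [-3.139, -0.121, -0.0]
force: [-0.4, 2.2, 0.2]
width: -0.0
gripper_force: 0.5
```

Request:
move_arm(
  series=[
    [0,-0.001,0,0,0,0],
    [0,-0.001,0,0,0,0],
  ],
)

```text
clock: 10.75
position: [0.5953, 0.0686, 0.0123]
ee_rot: [-3.139, -0.122, -0.0]
force: [-0.5, 2.3, -0.3]
width: 0.009
gripper_force: 0.9
```

Request:
move_arm(
  series=[
    [0,0,0,0,0,0],
    [0,0,0,0,0,0],
  ],
)

```text
clock: 10.95
position: [0.5953, 0.0686, 0.0123]
ee_rot: [-3.139, -0.122, -0.0]
force: [0.2, 3.4, -0.1]
width: 0.006
gripper_force: 1.1
```

Request:
move_arm(
  series=[
    [0,-0.0008,0,0,0,0],
    [0,-0.0008,0,0,0,0],
    [0,-0.0008,0,0,0,0],
  ],
)

```text
clock: 11.25
position: [0.5953, 0.068, 0.0122]
ee_rot: [-3.139, -0.122, -0.0]
force: [0.2, 4.2, -0.5]
width: 0.001
gripper_force: 1.5
```

It's snug at about 4 N. I'll back away, rise and press the corner again.

Request:
move_arm(
  series=[
    [0,0.005,0,0,0,0],
    [0,0.02,0,0,0,0],
    [0,0.04,0.01,0,0,0],
    [0,0.04,0.07,0,0,0],
    [0,0.04,0.13,0,0,0],
  ],
)

```text
clock: 11.75
position: [0.5941, 0.0996, 0.1104]
ee_rot: [-3.139, -0.125, 0.004]
force: [1.1, 0.4, 0.2]
width: 0.005
gripper_force: 0.0
```

Request:
move_arm(
  series=[
    [0.005,-0.067,0,0,0,0],
    [0.005,-0.134,0,0,0,0],
    [0.005,-0.142,-0.03,0,0,0],
    [0.005,-0.142,-0.05,0,0,0],
    [0.005,-0.142,-0.055,0,0,0],
  ],
)

```text
clock: 12.25
position: [0.5981, -0.0084, 0.0675]
ee_rot: [-3.139, -0.121, 0.003]
force: [0.1, 0.6, -0.5]
width: 0.01
gripper_force: 0.0
```

Request:
move_arm(
  series=[
    [0,0,-0.003,0,0,0],
    [0,0,-0.006,0,0,0],
    [0,0,-0.008,0,0,0],
    [0,0,-0.0095,0,0,0],
    [0,0,-0.0095,0,0,0],
  ],
)

```text
clock: 12.75
position: [0.5991, -0.0087, 0.0615]
ee_rot: [3.139, 0.122, 0.0]
force: [-0.0, -0.3, -0.5]
width: 0.009
gripper_force: 0.0
```

Request:
move_arm(
  series=[
    [0,0,-0.0005,0,0,0],
    [0,0,-0.001,0,0,0],
    [0,0,-0.001,0,0,0],
  ],
)

```text
clock: 13.05
position: [0.599, -0.0089, 0.0606]
ee_rot: [3.139, 0.121, 0.0]
force: [-0.4, -0.5, -0.7]
width: 0.009
gripper_force: 0.0
```

Request:
move_arm(
  series=[
    [0,0,-0.0007,0,0,0],
    [0,0,-0.0014,0,0,0],
    [0,0,-0.0014,0,0,0],
  ],
)

```text
clock: 13.35
position: [0.5991, -0.0089, 0.0603]
ee_rot: [3.139, 0.121, 0.001]
force: [-2.5, -0.6, 8.2]
width: 0.005
gripper_force: 4.1
```

Request:
move_arm(
  series=[
    [0,0,-0.0005,0,0,0],
    [0,0,-0.001,0,0,0],
    [0,0,-0.001,0,0,0],
  ],
)

```text
clock: 13.65
position: [0.5992, -0.0088, 0.0601]
ee_rot: [3.139, 0.121, 0.001]
force: [-4.5, -1.1, 14.2]
width: 0.004
gripper_force: 7.1
```

Request:
move_arm(
  series=[
    [-0.0005,0,-0.0006,0,0,0],
    [-0.0005,0,-0.0008,0,0,0],
    [-0.0005,0,-0.0008,0,0,0],
    [-0.0005,0,-0.0008,0,0,0],
    [-0.0005,0,-0.0008,0,0,0],
  ],
)

```text
clock: 14.15
position: [0.5993, -0.0088, 0.06]
ee_rot: [3.139, 0.121, 0.003]
force: [-5.1, -0.7, 18.8]
width: 0.004
gripper_force: 9.0
```

Request:
move_arm(
  series=[
    [0,0,0.0015,0,0,0],
    [0,0,0.004,0,0,0],
    [0,0,0.01,0,0,0],
    [0,0,0.05,0,0,0],
    [0,0,0.11,0,0,0],
  ],
)

```text
clock: 14.65
position: [0.5966, -0.009, 0.1392]
ee_rot: [-3.139, -0.121, 0.009]
force: [1.9, -0.6, 0.6]
width: 0.007
gripper_force: 0.0
```

Request:
move_arm(
  series=[
    [-0.04,0.02,0.06,0,0,0],
    [-0.1,0.05,0.1,0,0,0],
    [-0.16,0.1,0.1,0,0,0],
    [-0.2,0.15,0.1,0,0,0],
    [-0.2,0.2,0.1,0,0,0],
  ],
)

```text
clock: 15.15
position: [0.4464, 0.138, 0.2164]
ee_rot: [3.138, 0.117, 0.0]
force: [2.0, -0.2, -0.2]
width: 0.009
gripper_force: 0.0
```

```bash
python3 - <<'E'
from h import *
from cell import readout,get_image,calibration
im,d=get_image('side');s=readout.observe();print(s['clock'],s['position'],s['force'])
cv2.imwrite('pics/s5.png',cv2.resize(im[150:300,160:350,::-1],None,fx=4,fy=4,interpolation=cv2.INTER_CUBIC))
E
```

```text
15.2 [0.44506448 0.148476   0.21697184] [-2.28288105  8.9222973   0.03929073]
```

View pics/s5.png

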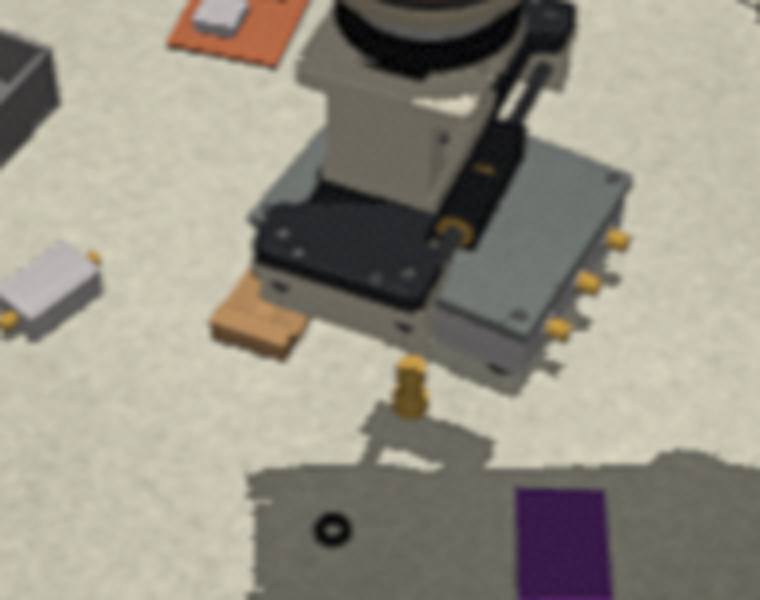

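The box hasn't moved, judging by its corners at (630,180) and (520,320). The wedge is still under the short-foot corner, and the gripper is clear overhead. The 9 N reading is just the arm decelerating, so I'll let it settle and then hand in.

Request:
move_arm(
  series=[
    [0,0,0,0,0,0],
    [0,0,0,0,0,0],
    [0,0,0,0,0,0],
    [0,0,0,0,0,0],
    [0,0,0,0,0,0],
  ],
)

```text
clock: 15.7
position: [0.4495, 0.1379, 0.2155]
ee_rot: [3.139, 0.119, -0.001]
force: [-0.1, -0.5, 0.3]
width: 0.006
gripper_force: 0.0
```

```bash
python3 -c "
from cell import ticket
print(ticket.sign_off())"
```

```text
the job is handed in; nothing more can be done
None
```

The job is handed in at 15.7 s: the corner first rocked about 5–6 mm, the wedge was pushed snug at about 4 N, and a 19 N re-press moved the corner only about 0.3 mm; I don't have the verdict.

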